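# Hold the ground steel block over its opened nest

## Task

First press the setting nest's pedal down to its stop, so that the dust shutter uncovers the pocket and stays open. Then lift the long ground steel block high over the things in between and finish while holding it level and still about a centimetre above the pocket's mouth, centred and lined up so that it could be lowered straight in. Do not let go of the block or let it touch the nest, and leave everything else on the table where it is.

Things in the scene. Friction and masses are not known exactly. Their poses are not given: they have to be found in the camera images.
- long_block_center (a point): Centre of the ground steel block that is to be carried: a plain bright rectangular bar, 16 mm wide (its x), 80 mm long (its y), 24 mm tall (its z, up), about 0.24 kg, loose, lying on the table to the robot's left. The point is 12 mm above its underside.
- nest: The setting nest, fixed on the table to the robot's right: grey block 100 (x) x 124 (y) mm, 36 mm tall, on a foot plate 116 x 140 mm. Origin: centre of its underside; z up; the pedal is at its front, -x. An aluminium dust shutter (top 4 mm above the block) slides to +x off the pocket in the top as the pedal goes down. Guide rails along x, 50 mm either side of the middle, stand 6 mm above the top.
- pocket_mouth (a point): Centre of the mouth of the nest's oblong pocket, which is 26 mm (x) by 90 mm (y) and 14 mm deep. It lies level with the top face, 36 mm above the table, 20 mm to the front of the nest's middle. Axes as the nest's: y along the pocket, z up.
- pedal_pad (a point): Middle of the rubber top of the pedal's pad, 28 mm (along the pedal) by 44 mm (nest y), which slopes 0.22 rad up to its outer edge at joint value 0. It moves with the pedal: about 43 mm above the table and 43 mm out from the hinge pin at joint 0, about 21 mm above the table at the stop.
- pedal (a joint): Angle of the pedal, hinged across the nest's front 27 mm above the table, rad: 0 is fully up (shutter closed), 0.5 is fully down at its stop (shutter open). It takes 5 to 8 N down on the pad, and a friction detent holds it where it is left. The linked shutter travels 36 mm.
- bottle_center (a point): Bystander, loose: oil bottle, 39 mm across and 108 mm tall with a pointed cap. The point is its centre, half-way up.
- flat_anvil_center (a point): Bystander, loose: black flat anvil with a stub, 58 mm across, 45 mm tall. The point is its centre, half-way up.
- v_anvil_big_center (a point): Bystander, loose: V anvil, 46 x 46 mm, 44 mm tall. The point is its centre, half-way up.
- steel_slug_center (a point): Bystander, loose: round steel specimen, 34 mm across, 22 mm tall. The point is its centre, half-way up.
- brass_weight_center (a point): Bystander, loose: round brass weight, 50 mm across, 18 mm tall. The point is its centre, half-way up.
- small_bar_center (a point): Bystander, loose: small notched square steel bar, 10 x 55 x 10 mm. The point is its centre, half-way up.
- round_block_center (a point): Bystander, loose: flat round steel block, 64 mm across, 12 mm tall. The point is its centre, half-way up.
Not all that is in view belongs to the job. Several things look just like the part that bears long_block_center: the one meant starts farthest from the robot's base.

How it is judged:
By the outcome, as a careful person would: the job done as asked, in the order asked, and still so for the second after the job is handed in, while the arm keeps its last pose, push and grip.
It also fails if it takes over 56 s, if anything falls off the work surface, if the arm or the gripper's body presses on something with over 40 N, if the wrist force passes 120 N, or if a joint passes its speed limit or range.

## Robot

A 6-joint arm with a two-finger parallel gripper is mounted at the origin on a cart in front of the work surface, level with it; the furniture and walls round the work are solid. World frame = base frame: x ahead of the robot, y to its left, z up, the work surface at z = 0. Lengths are in m, angles in rad, forces in N, time in s.
With the tool pointing down it reaches from about 0.375 to 0.9 m from the base axis. Payload 3.1 kg.
Tool frame: the origin (TCP) lies at the centre of the arm's flange, where the gripper is bolted on; the fingertips stand 173 mm ahead of it and the grasp point (between the pads) lies 155 mm ahead of it (tip_extent is the distance from the TCP to the fingertips, in m); z points along the fingers, y is the direction in which the jaws open and shut (so a half turn about z gives the same grasp; the last joint's range is limited). The gripper opens to 85 mm and grips with 20 to 120 N. Pads are 22 mm wide; open, the fingers measure 114 mm over their backs; the gripper's body (76 mm by 85 mm) begins 54 mm behind the grasp point. The pads swing forward as they close: fully open they stand 13 mm farther back than shut.
Start: joints at [1.073, 0.527, 1.433, -0, 1.181, -0.178], TCP at [0.196, 0.593, 0.405] pointing down, gripper open.
Joint ranges: [-3.08, 3.08], [-0.75, 2.2], [0.22, 2.44], [-1.43, 4.57], [0, 2.65], [-2.85, 2.85]. Speed limits (rad/s): [2.79, 2.79, 3.14, 3.14, 3.14, 3.14].

## Interface

Orientations are given as a unit quaternion [x, y, z, w].
In Python, from station import sense, snapshot, sign_off, tip_extent gives the robot as it stands. The module is installed in compiled form; this text tells all that it offers.
- The arm moves only by the tool servo_tool, never from a script. Its argument "rows" is a list of rows, each a list of 3 entries, a list of its own where there are three numbers: the shift along the tool's x, y, z in mm, then the turn about the tool's z in degrees, then the opening, from -1 (shut) to 1 (fully open), so that 0 is half open. A call has 1 to 8 rows; each row is the pose to reach, as a shift and turn from the pose measured when the call began, along the tool's axes at that moment; what a row does not reach only later rows make up. A row lasts 1/10 s, in which the tool goes at most 50 mm and 8.59 degrees, less where a joint would pass 70% of its speed; a pose out of reach is approached as far as the arm can. A call with a gripper value outside its range is refused whole. The fingers move at their own pace and stop on an object; "force" is the grip in N (left out, the last holds). Time passes only in rows, so rows that repeat a pose let the fingers close. It gives the time, the measured TCP pose, the force and the opening at its end, in the units of the state.
- sense(): the state, without advancing time (a new reading comes with each control period).
- snapshot(name): name is "scene" or "top" or "wrist"; returns a dict with "image" (480x640x3 uint8, blue, green, red), "z_map" (480x640 float32, m along the optical axis (not along the pixel's ray), 0 where there is no reading), "vertical_fov" (degrees; the focal length in pixels is half the picture's height over the tangent of half this angle, whatever the lens; pixels are square), "cx", "cy" (the principal point, pixels), "cam_to_world" (4x4, takes a point from camera to world coordinates). Camera axes: x right, y down, z forward; pixel columns grow to the right and rows downward; lengths in m; the calibration is good to about 2 mm. A picture is of the moment at which its call begins.
- sign_off(): hands the job in, once; it reports no verdict.
The state is a dict: "t": time; "q": joint angles; "qd": joint speeds; "tau": joint torques, N m; "tcp_pos": TCP position; "tool_rot": TCP orientation; "force": force on the tool from outside, world axes, zero at the start; "ft_torque": the same for the moment, N m; "finger_gap": opening from 0.0 (shut) to 1.0 (fully open).
Only numpy, scipy, OpenCV 4.12 (cv2) and the standard library are available. Lean on these libraries where they do the work, as an engineer would, in place of code of your own. Each camera call takes 0.05 s, during which the arm holds its last target. There are 200 camera calls.

## Working session

There is one attempt and no reset: what is moved stays moved. The work goes in short steps, Python scripts to look and compute and a tool call to move; the robot and the scene stay as the last step left them, time stands still between calls to the robot, and variables do not carry over. Pictures are saved under pics/ and viewed, about 8 in all and at most 12, crops included, and the job is handed in when it is done.

Besides the shell and the picture viewer there is one more tool, called after "Emit:" by a JSON object that holds its "fn" and its "kwargs". servo_tool: Moves the arm, as the interface text tells. Its arguments: {"type":"object","properties":{"rows":{"type":"array"},"force":{"type":"number"}},"required":["rows"]}

```bash
mkdir -p pics
cat > h.py <<'E'
import numpy as np,cv2
from station import sense,snapshot,sign_off,tip_extent
def cloud(s):
    z=s["z_map"];H,W=z.shape;f=H/2/np.tan(np.radians(s["vertical_fov"])/2)
    u,v=np.meshgrid(np.arange(W),np.arange(H))
    P=np.stack([(u-s["cx"])*z/f,(v-s["cy"])*z/f,z],-1)
    T=np.array(s["cam_to_world"]);Q=P@T[:3,:3].T+T[:3,3];Q[z<=0]=np.nan
    return Q
E
python3 - <<'E'
from h import *
import pickle
print(sense())
for n in("scene","top","wrist"):
    s=snapshot(n);cv2.imwrite(f"pics/{n}0.png",s["image"]);pickle.dump(s,open(n+"0.pkl","wb"))
    T=np.array(s["cam_to_world"]);print(n,T.round(3).tolist(),s["vertical_fov"],s["cx"],s["cy"])
a=cv2.imread("pics/scene0.png");b=cv2.imread("pics/top0.png")
E
```

```text
{'t': 0.0, 'q': array([ 1.07349495e+00,  5.28480432e-01,  1.43391894e+00, -1.24703435e-05,
        1.18139049e+00, -1.78519379e-01]), 'qd': array([-0.00072486, -0.00074512, -0.00026164, -0.0017253 ,  0.00099829,
        0.00190793]), 'tau': array([ 4.76969799e-04, -4.42352128e+01, -1.78023148e+01, -2.55576397e-04,
        8.37989501e-03,  3.13217484e-06]), 'tcp_pos': array([0.19569737, 0.59320504, 0.40371914]), 'tool_rot': array([ 1.58714516e-01,  9.87323906e-01, -1.03838697e-03, -3.58764847e-04]), 'force': array([-0.11495611, -0.31098656,  0.5910758 ]), 'ft_torque': array([ 0.03061371, -0.05205993,  0.00680227]), 'finger_gap': 1.0031298864540308}
scene [[0.558, -0.628, 0.542, -0.158], [-0.83, -0.421, 0.367, -0.507], [-0.003, -0.654, -0.756, 1.054], [0.0, 0.0, 0.0, 1.0]] 47.798168443455076 312.511627708279 240.969755189521
top [[-0.019, -0.979, 0.205, 0.169], [-1.0, 0.018, -0.007, -0.022], [0.003, -0.205, -0.979, 1.755], [0.0, 0.0, 0.0, 1.0]] 42.76917816079163 330.3711060360624 235.21877036080386
wrist [[0.314, 0.912, 0.264, 0.128], [0.95, -0.3, -0.09, 0.616], [-0.003, 0.279, -0.96, 0.374], [0.0, 0.0, 0.0, 1.0]] 64.3403675773108 325.5824766211935 241.44449259299034
```

View pics/top0.png

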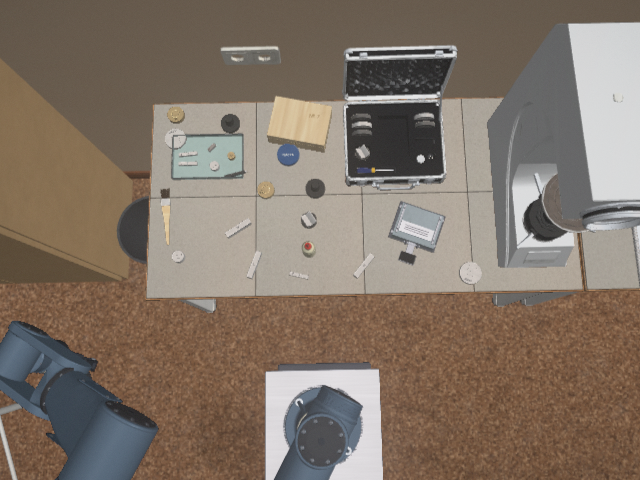

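View pics/scene0.png

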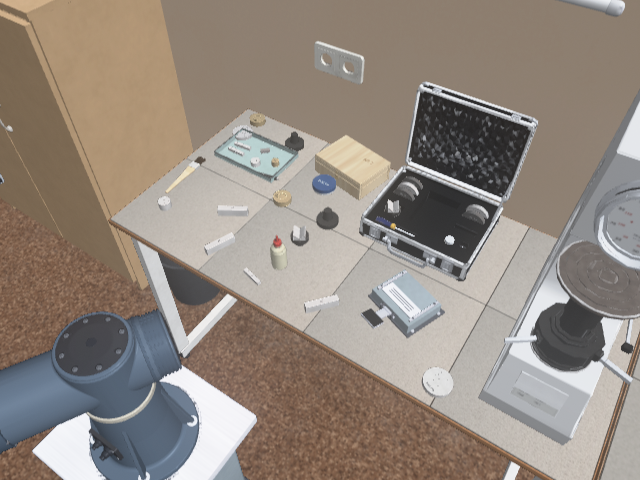

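The top view shows three long bright blocks at about (238,228), (254,264) and (363,265). The nest is at (418,228) with its pedal at (408,257), towards the robot. The bottle is at (308,248), and the V anvil and flat anvil are behind it. The scene view agrees.

```bash
cat > m.py <<'E'
from h import *
import pickle
for n in("top","scene"):
    s=pickle.load(open(n+"0.pkl","rb"));Q=cloud(s)
    im=s["image"]
    print(n)
    ok=np.isfinite(Q[...,2])&(Q[...,0]>.35)&(Q[...,0]<.95)&(abs(Q[...,1])<.75)
    t=ok&(abs(Q[...,2])<.008); print("table z",np.median(Q[t][:,2]))
    m=(ok&(Q[...,2]>.009)&(Q[...,2]<.2)).astype(np.uint8)
    k,l,st,c=cv2.connectedComponentsWithStats(m)
    for i in range(1,k):
        if st[i,4]<25: continue
        p=Q[l==i]; zt=np.percentile(p[:,2],95); tp=p[p[:,2]>zt-.006]
        r=cv2.minAreaRect((tp[:,:2]*1000).astype(np.float32))
        print(c[i].round(),st[i,4],"ztop%.3f"%zt,"ctr",np.round(r[0],0),"size",np.round(r[1],0),"ang%.1f"%r[2], "dist%.3f"%np.hypot(*r[0]), im[l==i].mean(0).round())
E
python3 m.py
```

```text
top
table z -0.0004276994348906271
[394. 130.] 11025 ztop0.167 ctr [ 940. -222.] size [ 22. 290.] ang0.8 dist966.135 [80. 80. 82.]
[298. 127.] 3120 ztop0.068 ctr [868.  52.] size [171. 129.] ang77.7 dist869.102 [142. 168. 184.]
[519. 204.] 6362 ztop0.190 ctr [ 665. -575.] size [124. 425.] ang89.5 dist879.372 [142. 142. 142.]
[175. 114.] 204 ztop0.024 ctr [915. 428.] size [50. 47.] ang26.0 dist1010.325 [111. 147. 166.]
[230. 123.] 258 ztop0.046 ctr [886. 264.] size [22. 20.] ang18.4 dist924.139 [69. 73. 75.]
[193. 147.] 542 ztop0.024 ctr [788. 339.] size [235. 156.] ang89.6 dist857.674 [135. 139. 138.]
[188. 154.] 45 ztop0.017 ctr [791. 385.] size [13. 57.] ang5.4 dist879.486 [173. 178. 180.]
[231. 156.] 52 ztop0.024 ctr [780. 257.] size [19. 19.] ang45.5 dist821.685 [116. 147. 163.]
[214. 166.] 73 ztop0.023 ctr [750. 307.] size [24. 25.] ang67.3 dist810.722 [177. 183. 187.]
[191. 163.] 25 ztop0.020 ctr [761. 374.] size [29.  4.] ang73.3 dist848.283 [171. 176. 179.]
[230. 176.] 29 ztop0.020 ctr [717. 259.] size [24.  7.] ang87.4 dist762.540 [92. 95. 93.]
[315. 188.] 280 ztop0.046 ctr 
[... 2708 characters left out ...]
t487.046 [149. 164. 179.]
[251. 274.] 66 ztop0.015 ctr [418.  61.] size [57. 12.] ang75.7 dist422.126 [211. 212. 215.]
[402. 302.] 2804 ztop0.044 ctr [ 520. -272.] size [124. 166.] ang69.1 dist586.824 [186. 179. 171.]
[321. 302.] 330 ztop0.027 ctr [ 440. -125.] size [20. 80.] ang50.4 dist457.826 [206. 206. 209.]
[610. 332.] 485 ztop0.166 ctr [ 597. -664.] size [31. 87.] ang89.5 dist893.091 [230. 226. 224.]
[628. 339.] 219 ztop0.138 ctr [ 625. -714.] size [19. 42.] ang76.4 dist949.203 [135. 133. 132.]
[542. 387.] 7855 ztop0.185 ctr [ 483. -611.] size [ 31. 208.] ang11.7 dist778.802 [178. 174. 172.]
[437. 381.] 686 ztop0.016 ctr [ 414. -432.] size [62. 63.] ang83.8 dist598.229 [218. 218. 218.]
```

Target is the farthest block, at (0.559, 0.235). The nest yaw is about -21°. I'll press the pedal first, so I'm moving over the nest and closing the fingers on the way.

Emit:
{"fn": "servo_tool", "kwargs": {"rows": [[[-30,-38,0],6,-1],[[-60,-76,0],12,-1],[[-90,-114,0],18,-1],[[-120,-152,0],24,-1],[[-150,-190,0],30,-1],[[-180,-229,0],36,-1],[[-210,-267,0],42,-1],[[-240,-305,0],48,-1]], "force": 30}}

```text
t: 0.95
tcp_pos: [0.3282, 0.2267, 0.4045]
tool_rot: [0.548, 0.836, -0.001, 0.0]
force: [0.3, 0.0, -0.4]
finger_gap: 0.001
```

Emit:
{"fn": "servo_tool", "kwargs": {"rows": [[[-40,-2,0],6,-1],[[-82,-5,0],12,-1],[[-126,-8,0],18,-1],[[-170,-10,0],24,-1],[[-214,-13,0],30,-1],[[-258,-15,0],36,-1],[[-302,-18,0],42,-1],[[-346,-20,0],44.5,-1]]}}

```text
t: 1.75
tcp_pos: [0.448, -0.1004, 0.4048]
tool_rot: [0.825, 0.565, -0.001, 0.0]
force: [-0.1, 0.3, 0.6]
finger_gap: -0.003
```

```bash
python3 -c "
from h import *
s=sense();print(s['t'],s['tcp_pos'],s['tool_rot'])
from scipy.spatial.transform import Rotation as R
r=R.from_quat(s['tool_rot']).as_matrix();print((r.T@(np.array([.51,-.27,.404])-s['tcp_pos'])*1000).round(1),np.degrees(np.arctan2(r[1,1],r[0,1])))"
```

```text
1.75 [ 0.4480351  -0.10044226  0.40480117] [ 8.25013382e-01  5.65112822e-01 -5.72737333e-04  2.98751234e-04]
[-135.7  119.     1. ] -21.17973676059954
```

Emit:
{"fn": "servo_tool", "kwargs": {"rows": [[[-34,30,1],0,-1],[[-68,60,1],0,-1],[[-102,90,1],0,-1],[[-136,119,1],0,-1],[[-136,119,1],0,-1],[[-136,119,1],0,-1]]}}

```text
t: 2.35
tcp_pos: [0.5097, -0.2711, 0.4032]
tool_rot: [0.826, 0.564, -0.001, -0.001]
force: [-0.3, 0.1, 0.1]
finger_gap: 0.004
```

```bash
cat > n.py <<'E'
from h import *
import sys,pickle
s=snapshot("wrist");st=sense();nm=sys.argv[1]
cv2.imwrite(f"pics/{nm}.png",s["image"]);pickle.dump((s,st),open(nm+".pkl","wb"))
Q=cloud(s);print(st["tcp_pos"],st["tool_rot"],np.nanmedian(Q[...,2]))
E
python3 n.py w1
```

```text
[ 0.50936386 -0.26994047  0.40323736] [ 8.25170351e-01  5.64882646e-01 -7.74978143e-04 -9.42253847e-04] 0.0013607121435840197
```

View pics/w1.png

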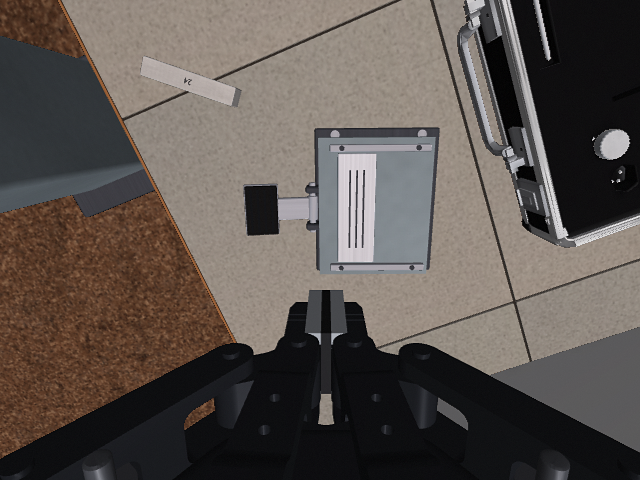

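The wrist view shows the pad as the black rectangle at about (261,210), and the nest spanning (316–438, 128–272). Its rails run along rows 147 and 267, and the shutter's label is at (357,207).

```bash
cat >> h.py <<'E'
def plane(s,uv,h):
    uv=np.asarray(uv,float).reshape(-1,2);f=240/np.tan(np.radians(s["vertical_fov"])/2)
    T=np.array(s["cam_to_world"]);d=np.c_[(uv[:,0]-s["cx"])/f,(uv[:,1]-s["cy"])/f,np.ones(len(uv))]@T[:3,:3].T
    o=T[:3,3];return (o+d*((h-o[2])/d[:,2])[:,None])
def totool(st,p):
    from scipy.spatial.transform import Rotation as R
    return ((p-st["tcp_pos"])@R.from_quat(st["tool_rot"]).as_matrix()*1000).round(1)
E
cat > nest.py <<'E'
from h import *
import sys,pickle
s,st=pickle.load(open(sys.argv[1]+".pkl","rb"));Q=cloud(s);im=s["image"].astype(int)
# nest block by height
box=np.zeros((480,640),bool);box[110:285,300:450]=1
for lo,hi,nm in((.028,.05,"block+shutter"),(.005,.05,"all")):
    m=box&(Q[...,2]>lo)&(Q[...,2]<hi); m=cv2.morphologyEx(m.astype(np.uint8),cv2.MORPH_OPEN,np.ones((9,9)))
    c=max(cv2.findContours(m,0,2)[0],key=cv2.contourArea)
    p=Q[m>0];r=cv2.minAreaRect((p[:,:2]*1000).astype(np.float32));print(nm,r,cv2.boundingRect(c),np.percentile(p[:,2],[5,50,95]).round(4))
g=im.mean(2)
pm=np.zeros_like(box);pm[175:245,235:285]=1;pm&=g<70
c=max(cv2.findContours(pm.astype(np.uint8),0,2)[0],key=cv2.contourArea);r=cv2.minAreaRect(c);print("pad px",r)
q=Q[pm];print("pad cloud",np.nanmedian(q,0),np.nanpercentile(q[:,2],[5,95]));P=plane(s,[r[0]],.043);print("pad",P,totool(st,P))
sp=plane(s,cv2.boxPoints(r),.043);print((sp*1000).round(1).tolist())
# rails: bright strips
for a,b in((138,154),(259,273)):
    mm=np.zeros_like(box);mm[a:b,322:440]=1;mm&=(g>165)
    c=max(cv2.findContours(mm.astype(np.uint8),0,2)[0],key=cv2.contourArea);r=cv2.minAreaRect(c);print("rail",r,(plane(s,cv2.boxPoints(r),.042)*1000).round(1)[:,:2].tolist(),(plane(s,[r[0]],.042)*1000).round(1))
E
python3 nest.py w1
```

```text
block+shutter ((542.57568359375, -280.30303955078125), (124.0987548828125, 117.24603271484375), 68.98102569580078) (318, 137, 117, 137) [0.0355 0.0374 0.0426]
all ((548.3261108398438, -282.0959167480469), (138.23316955566406, 129.22181701660156), 68.79430389404297) (300, 128, 139, 146) [0.007  0.0372 0.0425]
pad px ((261.2892761230469, 209.78555297851562), (49.03874206542969, 32.45945358276367), 87.1375961303711)
pad cloud [ 0.45701042 -0.24658381  0.04236867] [0.03956197 0.04475708]
pad [[ 0.45718848 -0.24665653  0.043     ]] [[  2.9 -56.2 360.4]]
[[451.6, -222.1, 43.0], [478.3, -231.0, 43.0], [463.0, -272.1, 43.0], [435.3, -262.9, 43.0]]
rail ((373.96258544921875, 147.7676239013672), (5.643306255340576, 86.00562286376953), 89.21517944335938) [[534.0, -217.7], [601.8, -243.1], [600.5, -247.6], [532.4, -222.1]] [[ 567.2 -232.6   42. ]]
rail ((376.0, 267.0), (4.0, 66.0), 90.0) [[506.0, -321.4], [562.6, -343.4], [561.4, -347.1], [504.6, -325.0]] [[ 533.7 -334.2   42. ]]
```

Emit:
{"fn": "servo_tool", "kwargs": {"rows": [[[3,-40,20],0,-1],[[3,-56,60],0,-1],[[3,-56,100],0,-1],[[3,-56,140],0,-1],[[3,-56,170],0,-1],[[3,-56,178],0,-1],[[3,-56,178],0,-1]]}}

```text
t: 3.1
tcp_pos: [0.4575, -0.2455, 0.2248]
tool_rot: [0.825, 0.565, -0.001, -0.002]
force: [-0.1, 0.4, -0.8]
finger_gap: -0.001
```

Emit:
{"fn": "servo_tool", "kwargs": {"rows": [[[0,0,3],0,-1],[[0,0,6],0,-1],[[0,0,9],0,-1],[[0,0,12],0,-1],[[0,0,12],0,-1]]}}

```text
t: 3.6
tcp_pos: [0.4574, -0.2456, 0.2132]
tool_rot: [0.825, 0.565, -0.001, -0.002]
force: [-1.4, 0.5, 3.0]
finger_gap: 0.002
```

Emit:
{"fn": "servo_tool", "kwargs": {"rows": [[[0,0,3],0,-1],[[0,0,6],0,-1],[[0,0,9],0,-1],[[0,0,12],0,-1],[[0,0,14],0,-1],[[0,0,16],0,-1],[[0,0,16],0,-1]]}}

```text
t: 4.3
tcp_pos: [0.4565, -0.2452, 0.1972]
tool_rot: [0.825, 0.565, -0.002, -0.003]
force: [-3.4, -0.6, 4.2]
finger_gap: -0.005
```

Emit:
{"fn": "servo_tool", "kwargs": {"rows": [[[0,0,1],0,-1],[[0,0,2],0,-1],[[0,0,2.5],0,-1],[[0,0,2.5],0,-1]]}}

```text
t: 4.7
tcp_pos: [0.4565, -0.2453, 0.1952]
tool_rot: [0.825, 0.565, -0.002, -0.003]
force: [-1.6, 0.9, 5.9]
finger_gap: -0.0
```

Tip at about 22 mm. I'll keep pressing until the stop shows as a rise in force.

Emit:
{"fn": "servo_tool", "kwargs": {"rows": [[[0,0,1],0,-1],[[0,0,2],0,-1],[[0,0,2],0,-1]]}}

```text
t: 5.0
tcp_pos: [0.4565, -0.2452, 0.1948]
tool_rot: [0.825, 0.565, -0.001, -0.003]
force: [-3.1, 1.3, 15.2]
finger_gap: -0.0
```

Emit:
{"fn": "servo_tool", "kwargs": {"rows": [[[0,0,1],0,-1],[[0,0,1.5],0,-1],[[0,0,1.5],0,-1]]}}

```text
t: 5.3
tcp_pos: [0.4564, -0.2452, 0.1949]
tool_rot: [0.825, 0.565, -0.001, -0.002]
force: [-2.3, 1.7, 14.7]
finger_gap: 0.002
```

The stop is reached: 15 N with no further travel, tip at 22 mm. Lifting to look.

Emit:
{"fn": "servo_tool", "kwargs": {"rows": [[[0,0,-20],0,-1],[[0,0,-60],0,-1],[[-3,20,-100],0,-1],[[-3,45,-150],0,-1],[[-3,56,-190],0,-1],[[-3,56,-208],0,-1],[[-3,56,-208],0,-1]]}}

```text
t: 6.0
tcp_pos: [0.5097, -0.2693, 0.406]
tool_rot: [0.825, 0.565, -0.0, 0.002]
force: [0.1, -0.2, -0.9]
finger_gap: -0.004
```

```bash
python3 n.py w2; python3 nest.py w2
```

```text
[ 0.50875765 -0.26867102  0.40355675] [ 0.82481369  0.56540329 -0.00083382 -0.00089174] 0.0013702167282664268
block+shutter ((544.2581787109375, -281.11749267578125), (123.66637420654297, 113.8400650024414), 68.87466430664062) (317, 139, 116, 135) [0.0354 0.0377 0.0428]
all ((548.3042602539062, -282.2984313964844), (137.72036743164062, 128.38418579101562), 68.97926330566406) (300, 130, 137, 144) [0.007  0.0369 0.0425]
pad px ((263.0, 206.0), (46.0, 28.0), 90.0)
pad cloud [ 0.45621454 -0.24616342  0.0218367 ] [0.01783993 0.02518685]
pad [[ 0.46067672 -0.24376884  0.043     ]] [[  6.  -53.  360.7]]
[[457.5, -220.8, 43.0], [480.2, -229.6, 43.0], [463.9, -267.6, 43.0], [440.5, -258.5, 43.0]]
rail ((385.5, 149.5), (5.0, 87.0), 90.0) [[543.6, -221.5], [612.7, -248.2], [611.5, -252.2], [542.2, -225.4]] [[ 577.5 -236.8   42. ]]
rail ((375.0108642578125, 267.70751953125), (4.430244445800781, 66.0537109375), 89.11859893798828) [[506.0, -322.2], [563.6, -343.5], [562.3, -347.7], [504.5, -326.4]] [[ 534.1 -334.9   42. ]]
```

View pics/w2.png

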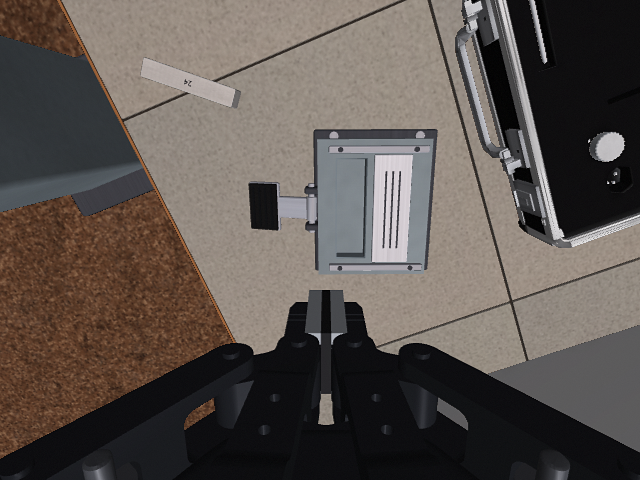

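The pad is down at (264,206), the shutter has slid right to (392,207), and the pocket is open at about (335–367, 157–258). A zoom for exact edges:

```bash
python3 -c "
from h import *
import pickle
s,st=pickle.load(open('w2.pkl','rb'));im=s['image']
c=im[120:280,305:445];c=cv2.resize(c,None,fx=5,fy=5,interpolation=cv2.INTER_CUBIC)[:600*2];cv2.imwrite('pics/z.png',cv2.resize(im[135:275,305:445],None,fx=4.2,fy=4.2,interpolation=cv2.INTER_CUBIC))
g=im.mean(2)
print('row207',g[190:225,325:380].mean(0).round().astype(int).tolist())
print('col350',g[145:275,342:360].mean(1).round().astype(int).tolist())
Q=cloud(s);print((Q[190:225,325:380,2].mean(0)*1000).round().astype(int).tolist());print((Q[145:275,342:360,2].mean(1)*1000).round().astype(int).tolist())
"
```

```text
row207 [134, 134, 133, 133, 133, 133, 133, 134, 135, 135, 133, 132, 134, 133, 133, 133, 133, 134, 134, 134, 135, 135, 135, 135, 135, 135, 134, 134, 134, 134, 134, 134, 134, 134, 134, 134, 135, 137, 123, 45, 66, 108, 138, 138, 137, 138, 138, 117, 139, 210, 211, 209, 206, 206, 214]
col350 [111, 133, 174, 162, 161, 163, 166, 170, 111, 133, 133, 133, 133, 112, 127, 133, 133, 132, 132, 132, 131, 131, 131, 131, 131, 131, 131, 131, 131, 131, 131, 131, 131, 131, 131, 132, 131, 132, 132, 133, 134, 133, 135, 135, 135, 135, 135, 135, 135, 135, 135, 135, 136, 135, 135, 135, 134, 135, 134, 134, 134, 134, 134, 134, 133, 134, 134, 134, 133, 134, 133, 134, 134, 134, 135, 135, 135, 135, 135, 134, 134, 134, 134, 134, 133, 133, 133, 132, 132, 132, 132, 132, 133, 133, 133, 133, 133, 133, 133, 133, 133, 133, 132, 132, 132, 133, 134, 114, 55, 59, 59, 60, 111, 130, 136, 136, 137, 137, 84, 75, 143, 171, 170, 170, 169, 154, 131, 132, 133, 141]
[37, 37, 37, 37, 37, -9223372036854775808, 37, 37, 37, 37, 37, 36, 23, 23, 23, 23, 23, 23, 23, 23, -9223372036854775808, 23, 23, 23, 23, 23, -9223372036854775808, -922
[... 258 characters left out ...]
 23, 23, 23, 23, 22, 23, 23, 23, 23, 23, 23, 23, -9223372036854775808, 23, 23, 23, 23, -9223372036854775808, 23, 23, -9223372036854775808, 23, 23, 23, 23, 23, 23, 23, 23, 23, 23, 23, 22, 23, 23, 23, 23, -9223372036854775808, 23, 23, 23, 23, 23, -9223372036854775808, 23, 23, 23, 23, 23, 23, 23, 23, 23, 23, 23, 23, 23, 23, 23, -9223372036854775808, 23, -9223372036854775808, 23, 23, 23, 23, -9223372036854775808, 23, 23, -9223372036854775808, 23, 23, 23, 23, 23, 23, 23, 23, 23, 23, 23, 23, 23, 23, 23, 23, 23, 23, 23, 23, 23, 23, 23, 25, 28, 31, 35, 36, 37, 37, 37, 37, 37, 39, -9223372036854775808, 43, 43, 43, 43, 43, 42, 37, 37, 37, 1]<string>:9: RuntimeWarning: invalid value encountered in cast
```

View pics/z.png

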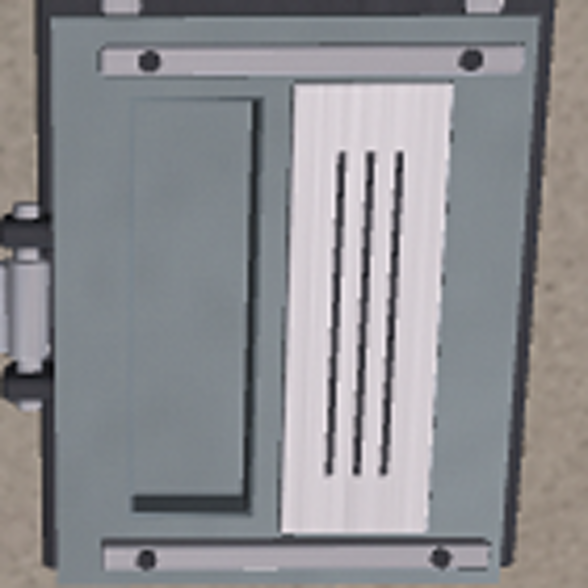

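```bash
cat > pk.py <<'E'
from h import *
import pickle
s,st=pickle.load(open('w2.pkl','rb'))
e=lambda uv:plane(s,uv,.036)
L,R_,T,B=e([[336.3,207],[365.8,207],[351,158],[351,257]])
# widths and centre in nest axes
ex=np.array([np.cos(np.radians(-21)),np.sin(np.radians(-21))]);ey=np.array([-ex[1],ex[0]])
print("w",(R_-L)[:2]@ex,"len",(T-B)[:2]@ey)
cx=((L+R_)/2)[:2]@ex;cy=((T+B)/2)[:2]@ey;print("pocket",cx*ex+cy*ey)
# shutter label edges -> yaw
g=s['image'].astype(int).min(2)
for r,c0 in((165,374),(250,374)):
    print([ (r,c) for c in range(365,380) if g[r,c]<150<=g[r,c+1]])
# yaw from right pocket edge (dark wall top edge)
pts=[]
for r in range(170,250,4):
    row=g[r,355:372];k=355+np.argmin(row);pts.append([k+1,r])
P=e(pts)[:,:2];v=cv2.fitLine(P.astype(np.float32),cv2.DIST_HUBER,0,.001,.001).ravel();print("yaw y",np.degrees(np.arctan2(v[1],v[0])))
p,_=cv2.findContours((g>150).astype(np.uint8),0,2)
r=[cv2.minAreaRect((plane(s,c.reshape(-1,2),.04)[:,:2]*1000).astype(np.float32)) for c in p if cv2.contourArea(c)>1500 and 360<c[:,0,0].mean()<410 and 150<c[:,0,1].mean()<260];print(r)
E
python3 pk.py
```

```text
w 0.026689674081551006 len 0.09112001658695507
pocket [ 0.53220978 -0.27623357]
[(165, 374)]
[(250, 371)]
yaw y 69.19105
[((565.593017578125, -289.04730224609375), (96.71073913574219, 32.590545654296875), 69.14222717285156)]
```

Emit:
{"fn": "servo_tool", "kwargs": {"rows": [[[38,-10,0],-6.5,1],[[76,-20,0],-13,1],[[114,-31,0],-19.5,1],[[152,-42,0],-26,1],[[190,-52,0],-32.5,1],[[228,-63,0],-39,1],[[266,-73,0],-45.5,1],[[304,-84,0],-52,1]]}}

```text
t: 6.85
tcp_pos: [0.5392, 0.0467, 0.4011]
tool_rot: [0.492, 0.871, -0.001, -0.003]
force: [0.7, 0.6, -0.0]
finger_gap: 1.003
```

```bash
python3 -c "
from h import *
st=sense();print(totool(st,np.array([.559,.235,.404])))"
```

```text
[151.  114.2  -2.8]
```

Emit:
{"fn": "servo_tool", "kwargs": {"rows": [[[38,28,0],0,1],[[76,57,0],0,1],[[114,85,-2],0,1],[[151,114,-3],0,1],[[151,114,-3],0,1],[[151,114,-3],0,1]]}}

```text
t: 7.45
tcp_pos: [0.5578, 0.2357, 0.4015]
tool_rot: [0.491, 0.871, -0.003, -0.005]
force: [-0.9, 0.2, 0.4]
finger_gap: 0.996
```

```bash
python3 n.py b1
cat > blk.py <<'E'
from h import *
import pickle,sys
s,st=pickle.load(open(sys.argv[1]+'.pkl','rb'));Q=cloud(s)
m=(Q[...,2]>.012)&(Q[...,2]<.035);k,l,t,c=cv2.connectedComponentsWithStats(m.astype(np.uint8))
for i in range(1,k):
    if t[i,4]<300: continue
    p=Q[l==i];tp=p[p[:,2]>.02]
    if len(tp)<50: continue
    r=cv2.minAreaRect((tp[:,:2]*1000).astype(np.float32));C=np.array([[r[0][0]/1e3,r[0][1]/1e3,.012]])
    print(c[i].round(),t[i,4],np.median(tp[:,2]),r,totool(st,C))
from scipy.spatial.transform import Rotation as R
r=R.from_quat(st['tool_rot']).as_matrix();print("tool y yaw",np.degrees(np.arctan2(r[1,1],r[0,1])))
E
python3 blk.py b1
```

```text
[0.55797489 0.23462917 0.4019229 ] [ 0.49132546  0.87095641 -0.00301822 -0.00501169] 0.0011165296612745124
[578. 287.] 5128 0.020817085136626917 ((797.0548095703125, 330.0654602050781), (175.78250122070312, 212.69386291503906), 0.36083927750587463) [[-44.2 257.9 387.1]]
[204. 192.] 1857 0.024745679585394392 ((449.1988830566406, 190.3146514892578), (16.817989349365234, 79.97211456298828), 68.99571990966797) [[  16.1 -112.   391.2]]
[331. 210.] 1467 0.02477198593475441 ((557.5613403320312, 236.7301788330078), (15.69268798828125, 80.08268737792969), 31.777782440185547) [[-2.000e-01  4.700e+00  3.899e+02]]
[530. 304.] 463 0.02084492530148674 ((779.0642700195312, 260.05535888671875), (21.42957878112793, 21.52667808532715), 68.29335021972656) [[-94.8 206.3 387.3]]
[385. 331.] 1762 0.02021786283576721 ((671.4307861328125, 157.91842651367188), (41.62946319580078, 44.942955017089844), 1.6585613489151) [[-126.6   61.4  388.6]]
[248. 373.] 662 0.02954501578858515 ((576.2315673828125, 42.588932037353516), (24.051891326904297, 47.26553726196289), 83.85994720458984) [[-176.1  -79.7  389.7]]
[426. 415.] 1552 0.021600869903648068 ((765.2599487304688, 95.79609680175781), (39.95020294189453, 54.17638397216797), 3.393411636352539) [[-228.3  109.6  387.5]]
tool y yaw 31.145100606912507
```

View pics/b1.png

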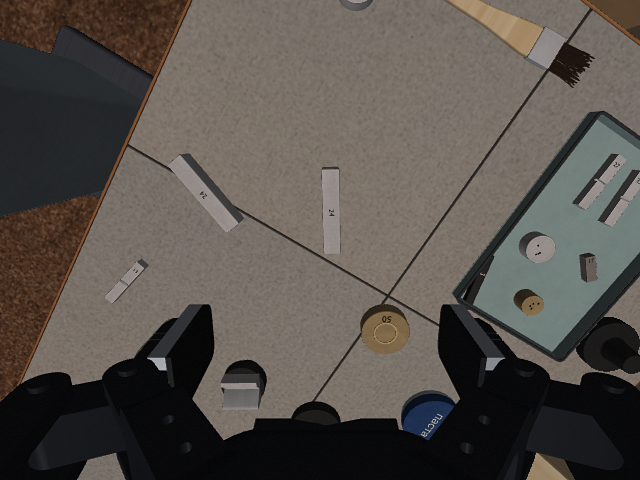

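The target block is at (331,210), free all round. I'm holding still for a moment to check the tool's tilt before descending.

Emit:
{"fn": "servo_tool", "kwargs": {"rows": [[[0,5,60],-0.6,1],[[0,5,100],-0.6,1],[[0,5,140],-0.6,1],[[0,5,140],-0.6,1],[[0,5,140],-0.6,1]]}}

```text
t: 8.0
tcp_pos: [0.5607, 0.2357, 0.2614]
tool_rot: [0.488, 0.873, -0.004, -0.006]
force: [1.5, -0.3, 0.9]
finger_gap: 0.998
```

```bash
cat > tl.py <<'E'
from h import *
from scipy.spatial.transform import Rotation as R
def rep(b):
    st=sense();r=R.from_quat(st['tool_rot']).as_matrix()
    print(st['t'],st['tcp_pos'].round(4),"z",r[:,2].round(4),"ylevel %.4f xlevel %.4f"%(r[2,1],r[2,0]),"yyaw %.2f"%np.degrees(np.arctan2(r[1,1],r[0,1])),"F",st['force'].round(1),st['finger_gap'],"to",totool(st,np.array(b)),"speed",abs(st['qd']).max().round(4))
E
python3 -c "
from tl import *
import time
rep([.5576,.2367,.178])
for i in range(4): snapshot('wrist'); rep([.5576,.2367,.178])"
```

```text
8.0 [0.5607 0.2357 0.2614] z [-0.0142 -0.001  -0.9999] ylevel -0.0126 xlevel 0.0066 yyaw 31.62 F [ 1.5 -0.3  0.9] 0.9984125850875158 to [ 2.  -1.1 83.4] speed 0.0546
8.05 [0.5615 0.2362 0.2632] z [-0.0098  0.     -1.    ] ylevel -0.0084 xlevel 0.0052 yyaw 31.64 F [1.2 0.4 0.1] 0.9996609552979902 to [ 2.1 -2.4 85.2] speed 0.0339
8.1 [0.5618 0.2365 0.2642] z [-7.4e-03  6.0e-04 -1.0e+00] ylevel -0.0060 xlevel 0.0044 yyaw 31.67 F [0.  0.1 0.8] 0.9957592650595183 to [ 2.  -3.  86.2] speed 0.0183
8.15 [0.5619 0.2368 0.2647] z [-6.5e-03  8.0e-04 -1.0e+00] ylevel -0.0051 xlevel 0.0041 yyaw 31.69 F [-0.1 -0.8 -0. ] 1.0024505681046714 to [ 1.8 -3.2 86.7] speed 0.008
8.2 [0.5617 0.237  0.2647] z [-6.3e-03  8.0e-04 -1.0e+00] ylevel -0.0050 xlevel 0.0040 yyaw 31.71 F [ 0.4 -0.   0.7] 1.0014648677812747 to [ 1.6 -3.2 86.8] speed 0.0056
```

Emit:
{"fn": "servo_tool", "kwargs": {"rows": [[[1,-2.4,30],0,1],[[1,-2.4,60],0,1],[[1,-2.4,78],0,1],[[1,-2.4,85],0,1],[[1,-2.4,86],0,1],[[1,-2.4,86],0,1],[[1,-2.4,86],0,1]]}}

```text
t: 8.9
tcp_pos: [0.5593, 0.2368, 0.1803]
tool_rot: [0.487, 0.873, -0.0, -0.002]
force: [-0.1, 0.4, -0.0]
finger_gap: 0.998
```

```bash
python3 -c "
from tl import *
rep([.5576,.2367,.178])"
```

```text
8.9 [0.5593 0.2368 0.1803] z [-0.0035  0.0015 -1.    ] ylevel -0.0022 xlevel 0.0031 yyaw 31.71 F [-0.1  0.4 -0. ] 0.9978496777578642 to [ 0.7 -1.5  2.3] speed 0.0048
```

Emit:
{"fn": "servo_tool", "kwargs": {"rows": [[[0.5,-1,1],0,0.3],[[0.5,-1,1],0,-0.2],[[0.5,-1,1],0,-1],[[0.5,-1,1],0,-1],[[0.5,-1,1],0,-1],[[0.5,-1,1],0,-1],[[0.5,-1,1],0,-1],[[0.5,-1,1],0,-1]], "force": 60}}

```text
t: 9.7
tcp_pos: [0.5583, 0.2368, 0.1796]
tool_rot: [0.487, 0.873, -0.0, -0.002]
force: [0.0, -0.4, 3.0]
finger_gap: 0.174
```

```bash
python3 -c "
from tl import *
rep([.5576,.2367,.178])"
```

```text
9.7 [0.5583 0.2368 0.1796] z [-0.003   0.0016 -1.    ] ylevel -0.0017 xlevel 0.0029 yyaw 31.72 F [ 0.  -0.4  3. ] 0.17362473846048493 to [ 0.3 -0.6  1.6] speed 0.0012
```

Gripped (gap about 15 mm). Lifting.

Emit:
{"fn": "servo_tool", "kwargs": {"rows": [[[0,0,-10],0,-1],[[0,0,-30],0,-1],[[0,0,-60],0,-1],[[0,0,-95],0,-1],[[0,0,-130],0,-1],[[0,0,-160],0,-1],[[0,0,-180],0,-1],[[0,0,-180],0,-1]]}}

```text
t: 10.5
tcp_pos: [0.5593, 0.2367, 0.3628]
tool_rot: [0.487, 0.873, 0.002, 0.001]
force: [1.3, -0.8, -3.1]
finger_gap: 0.164
```

```bash
python3 n.py b2; python3 -c "
from tl import *
for i in range(3): snapshot('wrist')
rep([.532,-.276,.36])"
```

```text
[0.55870109 0.23650315 0.3606323 ] [ 4.86957377e-01  8.73425049e-01  7.21898914e-04 -8.21812490e-04] 0.0012485869989348475
10.7 [0.558  0.2363 0.3576] z [-7.1e-03  6.0e-04 -1.0e+00] ylevel -0.0058 xlevel 0.0043 yyaw 31.72 F [-0.5  0.4 -3.7] 0.1698583354553266 to [-422.1 -291.4   -2.5] speed 0.0082
```

View pics/b2.png

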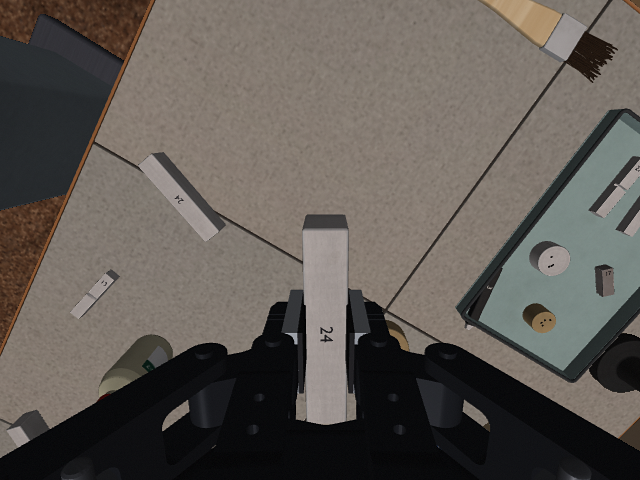

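The block is held straight at (325,320), level and well clear of the bottle. Carrying it across at height.

Emit:
{"fn": "servo_tool", "kwargs": {"rows": [[[-15,-10,-5],3,-1],[[-42,-29,-15],8,-1],[[-75,-51,-25],14,-1],[[-108,-74,-30],20,-1],[[-141,-97,-30],26,-1],[[-174,-120,-30],33,-1],[[-207,-143,-30],40,-1],[[-230,-159,-30],44,-1]]}}

```text
t: 11.5
tcp_pos: [0.543, -0.0461, 0.3865]
tool_rot: [0.781, 0.625, -0.004, -0.003]
force: [0.8, 0.3, -3.0]
finger_gap: 0.172
```

```bash
python3 -c "
from tl import *
for i in range(7): snapshot('wrist')
rep([.532,-.276,.36])"
```

```text
11.85 [ 0.5435 -0.0423  0.387 ] z [-0.0086  0.0013 -1.    ] ylevel -0.0086 xlevel -0.0006 yyaw -12.24 F [ 0.2  0.7 -2.7] 0.17122860560477843 to [-230.8   38.5   26.8] speed 0.0116
```

Emit:
{"fn": "servo_tool", "kwargs": {"rows": [[[-20,3,0],2,-1],[[-55,9,0],4,-1],[[-95,16,0],6,-1],[[-135,22,0],8,-1],[[-175,29,0],8.8,-1],[[-210,35,0],8.8,-1],[[-228,38,0],8.8,-1],[[-230,38,0],8.8,-1]]}}

```text
t: 12.65
tcp_pos: [0.5321, -0.2764, 0.3866]
tool_rot: [0.825, 0.566, -0.003, -0.003]
force: [-0.1, 0.2, -3.0]
finger_gap: 0.171
```

```bash
python3 -c "
from tl import *
for i in range(7): snapshot('wrist')
rep([.532,-.276,.36])"
```

```text
13.0 [ 0.5321 -0.2735  0.3869] z [-0.0089  0.0019 -1.    ] ylevel -0.0090 xlevel -0.0014 yyaw -20.93 F [ 0.2  0.6 -2.1] 0.17047934704047432 to [-2.3  1.  26.9] speed 0.0066
```

Emit:
{"fn": "servo_tool", "kwargs": {"rows": [[[-2,1,15],0,-1],[[-2,1,40],0,-1],[[-2,1,65],0,-1],[[-2,1,90],0,-1],[[-2,1,110],0,-1],[[-2,1,124],0,-1],[[-2,1,127],0,-1],[[-2,1,127],0,-1]]}}

```text
t: 13.8
tcp_pos: [0.5315, -0.2753, 0.2599]
tool_rot: [0.824, 0.567, -0.003, -0.003]
force: [0.2, -0.4, -2.2]
finger_gap: 0.173
```

```bash
python3 -c "
from tl import *
for i in range(7): snapshot('wrist')
rep([.532,-.276,.2256])"; python3 n.py c1; python3 -c "
from h import *;import pickle
for n in('scene','top'):
    s=snapshot(n);pickle.dump(s,open(n+'c1.pkl','wb'))
    r=(slice(230,350),slice(320,480)) if n=='scene' else (slice(180,280),slice(360,480))
    cv2.imwrite('pics/'+n+'c1.png',cv2.resize(s['image'][r],None,fx=4,fy=4,interpolation=2))
a=cv2.imread('pics/scenec1.png');b=cv2.imread('pics/c1.png');a=cv2.resize(a,(400,300));b=cv2.resize(b,(400,300));t=cv2.resize(cv2.imread('pics/topc1.png'),(360,300));
cv2.imwrite('pics/c1all.png',np.vstack([np.hstack([a,b]),np.hstack([t,np.zeros((300,440,3),np.uint8)])]))"
```

```text
14.15 [ 0.5314 -0.2756  0.2607] z [-7.7e-03  9.0e-04 -1.0e+00] ylevel -0.0076 xlevel -0.0019 yyaw -20.92 F [-0.1 -1.4 -3.2] 0.1711697917238421 to [-0.1  1.  35.1] speed 0.0052
[ 0.53129714 -0.27559391  0.26055273] [ 0.82375561  0.56693079 -0.00295691 -0.00272653] 0.0015749770455300433
```

View pics/c1.png

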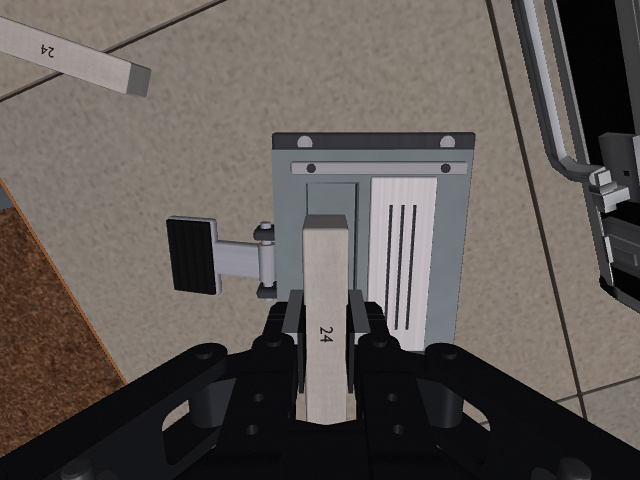

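The block hangs over the pocket: its end's lower edge is at about (305–346, 215) and the pocket's far end is at row 183, columns 307–357. Now measuring the two against each other.

```bash
cat > al.py <<'E'
from h import *
import pickle,sys
s,st=pickle.load(open(sys.argv[1]+'.pkl','rb'));zb=float(sys.argv[2]);Q=cloud(s);g=s['image'].mean(2)
Z=Q[...,2]
def runs(m):
    i=np.flatnonzero(m);return (i.min(),i.max()) if len(i) else None
yaw=np.radians(-21);ex=np.array([np.cos(yaw),np.sin(yaw)]);ey=np.array([-ex[1],ex[0]])
nc=lambda p:np.c_[p[:,:2]@ex,p[:,:2]@ey]*1000
top=(Z>zb+.018)&(Z<zb+.03);top[:, :290]=0;top[:,365:]=0;top[285:]=0
L=[];R_=[]
r0=np.flatnonzero(top.any(1)).min()
for r in range(r0+6,282,4):
    a=runs(top[r]); L.append([a[0]-.5,r]);R_.append([a[1]+.5,r])
L=nc(plane(s,L,zb+.024));R_=nc(plane(s,R_,zb+.024))
print("block top rows from",r0,"width",np.median(R_[:,0]-L[:,0]),"centre x",np.median((R_+L)[:,0]/2),"skew deg",np.degrees(np.polyfit((L+R_)[:,1]/2,(L+R_)[:,0]/2,1)[0]))
blk=(Z>zb-.006)&(Z<zb+.03);blk[:,:315]=0;blk[:,338:]=0
e=[np.flatnonzero(blk[:,c]).min()-.5 for c in range(318,336)];print("end row",np.median(e));E=nc(plane(s,[[326,np.median(e)]],zb))
print("block end y",E[0,1],"-> centre y",E[0,1]-40)
pk=(Z<.028)&(Z>.015);pk[:,:285]=0;pk[:,375:]=0;rows=range(185,212,2)
Lp=[];Rp=[]
for r in rows:
    a=runs(pk[r]);Lp.append([a[0]-.5,r])
    k=345+np.flatnonzero((Z[r,345:375]>.033)).min();Rp.append([k-.5,r])
Lp=nc(plane(s,Lp,.036));Rp=nc(plane(s,Rp,.036));print("pocket L,R",np.median(Lp[:,0]),np.median(Rp[:,0]),"w",np.median(Rp[:,0]-Lp[:,0]),"centre x",np.median((Lp+Rp)[:,0])/2,"skew",np.degrees(np.polyfit((Lp+Rp)[:,1]/2,(Lp+Rp)[:,0]/2,1)[0]))
T=[np.flatnonzero(pk[150:212,c]).min()+149.5 for c in range(318,350,3)];print("pocket end row",T);t=nc(plane(s,[[334,np.median(T)]],.036))
print("pocket end y",t[0,1],"-> centre",t[0,1]-45)
w=nc(np.array([[*st['tcp_pos']]]));print("tcp",w)
E
python3 al.py c1 .081
```

```text
block top rows from 223 width 15.967426180892062 centre x 592.8006717243294 skew deg -0.05418761853955344
end row 213.5
block end y -28.02845235316563 -> centre y -68.02845235316563
pocket L,R 582.6676692943583 607.9823294688993 w 25.382392215956884 centre x 595.2911333609209 skew 0.9742419641898161
pocket end row [np.float64(183.5), np.float64(183.5), np.float64(183.5), np.float64(183.5), np.float64(183.5), np.float64(183.5), np.float64(183.5), np.float64(183.5), np.float64(183.5), np.float64(183.5), np.float64(183.5)]
pocket end y -22.152596229477343 -> centre -67.15259622947734
tcp [[594.77263201 -66.8892182 ]]
```

View pics/c1all.png

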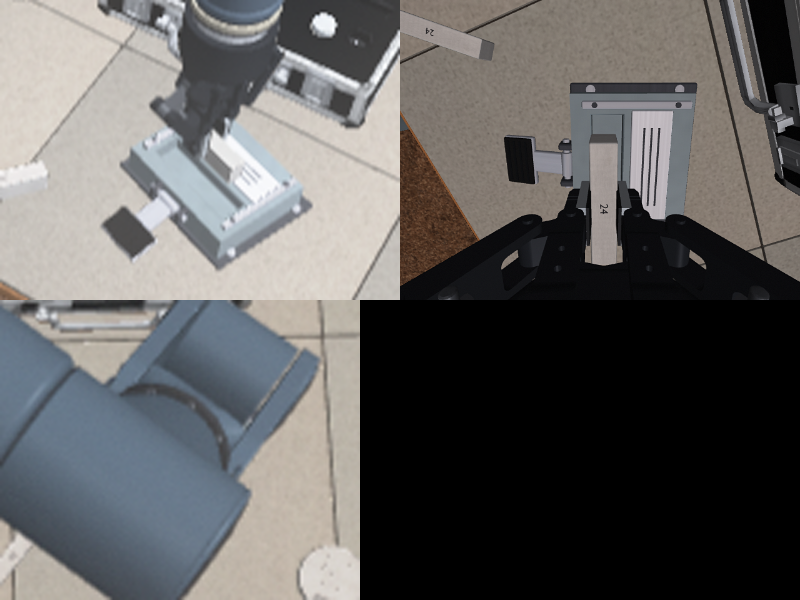

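Block needs +2.5 mm along the nest's x and about +1 mm along y. Applying that while lowering 35 mm.

Emit:
{"fn": "servo_tool", "kwargs": {"rows": [[[1,2.6,5],0,-1],[[1,2.8,12],0,-1],[[1,2.8,19],0,-1],[[1,2.8,26],0,-1],[[1,2.8,32],0,-1],[[1,2.8,35],0,-1],[[1,2.8,35],0,-1],[[1,2.8,35],0,-1]]}}

```text
t: 15.1
tcp_pos: [0.534, -0.2756, 0.2252]
tool_rot: [0.824, 0.567, -0.003, -0.003]
force: [0.7, -0.5, -2.7]
finger_gap: 0.169
```

```bash
sed -i 's/range(185,212,2)/range(*R0)/;s/^Z=/R0=eval(sys.argv[3]) if len(sys.argv)>3 else (185,212,2)\nZ=/' al.py; python3 -c "
from tl import *
for i in range(7): snapshot('wrist')
rep([.532,-.276,.2256])"; python3 n.py d1; python3 al.py d1 .046; python3 -c "
from h import *;import pickle
s,st=pickle.load(open('d1.pkl','rb'));Q=cloud(s);p=Q[225:290,310:342].reshape(-1,3);p=p[(p[:,2]>.06)&(p[:,2]<.085)]
A=np.c_[p[:,:2]-p[:,:2].mean(0),np.ones(len(p))];print('top plane',np.linalg.lstsq(A,p[:,2],rcond=None)[0],len(p))"
```

```text
15.45 [ 0.5339 -0.2756  0.2255] z [-0.0081  0.0012 -1.    ] ylevel -0.0080 xlevel -0.0017 yyaw -20.93 F [ 0.5  0.3 -3.7] 0.164283797848406 to [-1.1 -1.7 -0.1] speed 0.0023
[ 0.53392256 -0.27558673  0.22542468] [ 0.82376341  0.56691882 -0.0029836  -0.00282768] 0.0015597853093766156
block top rows from 223 width 15.962029689153951 centre x 595.125106293845 skew deg -0.03984033503505984
end row 170.5
block end y -10.018276529260913 -> centre y -50.018276529260916
top plane [-0.02118894 -0.02805469  0.07042319] 2071Traceback (most recent call last):
  File "al.py", line 23, in <module>
    a=runs(pk[r]);Lp.append([a[0]-.5,r])
                             ~^^^
TypeError: 'NoneType' object is not subscriptable
```

View pics/d1.png

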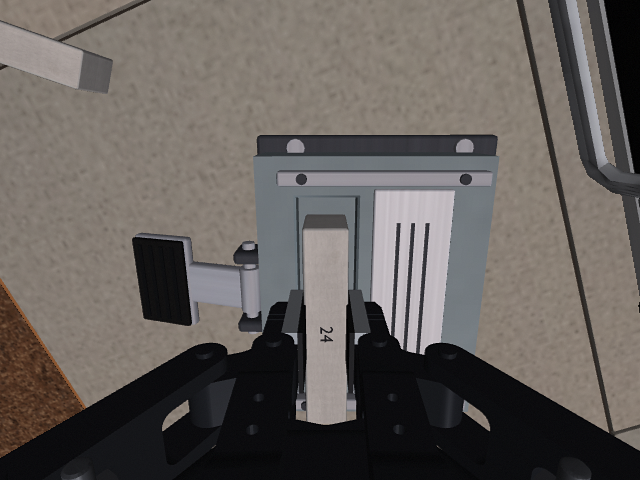

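```bash
cat > lev.py <<'E'
from h import *;import pickle,sys
def fit(p):
    c=np.median(p,0);A=np.c_[p[:,:2]-c[:2],np.ones(len(p))];w=np.ones(len(p),bool)
    for _ in range(4):
        x=np.linalg.lstsq(A[w],p[w,2],rcond=None)[0];w=abs(A@x-p[:,2])<.0025
    return x,w.sum()
a=np.radians(-21)
for n,rng in((sys.argv[1],None),):
    s,st=pickle.load(open(n+'.pkl','rb'));Q=cloud(s);zc=st['tcp_pos'][2]-.1796
    blk=Q[240:345,312:340].reshape(-1,3);blk=blk[(blk[:,2]>zc+.014)&(blk[:,2]<zc+.034)]
    al=Q.reshape(-1,3);tab=al[(abs(al[:,2])<.006)];nst=Q[150:330,255:500].reshape(-1,3);nst=nst[(nst[:,2]>.033)&(nst[:,2]<.0385)]
    for k,p in(("block",blk),("table",tab),("nest",nst)):
        if len(p)<200: continue
        x,c=fit(p);th=np.arctan2(st_y[1],st_y[0]) if 0 else None
        from scipy.spatial.transform import Rotation as R
        r=R.from_quat(st['tool_rot']).as_matrix()
        print(n,k,"slope along tool x %.4f, tool y %.4f"%(x[:2]@r[:2,0],x[:2]@r[:2,1]),x[2].round(4),c)
E
for i in b2 c1 d1; do python3 lev.py $i; done
```

```text
b2 block slope along tool x -0.0023, tool y 0.0050 0.2079 2926
b2 table slope along tool x -0.0015, tool y 0.0012 0.0008 179847
c1 block slope along tool x -0.0050, tool y -0.0107 0.1059 2935
c1 table slope along tool x -0.0006, tool y 0.0002 0.0006 146881
c1 nest slope along tool x 0.0010, tool y 0.0021 0.0368 13528
d1 block slope along tool x -0.0040, tool y -0.0107 0.0706 2928
d1 table slope along tool x -0.0006, tool y 0.0001 0.0006 157715
d1 nest slope along tool x 0.0008, tool y 0.0007 0.0368 16800
```

Level is good: slopes of 0.004 and 0.011 rad, underside at about 46 mm. Redoing the alignment with row limits suited to this view.

```bash
sed -i 's/^blk=.*/blk=(Z>zb-.002)\&(Z<zb+.03);blk[:190]=0;blk[:,:315]=0;blk[:,338:]=0/;s/pk\[:,375:\]=0/pk[:,375:]=0;pk[:188]=0/' al.py; sed -i 's/pk\[150:212,c\]).min()+149.5/pk[188:213,c]).min()+187.5/' al.py; python3 al.py d1 .046 "(198,213,1)"
```

```text
block top rows from 223 width 15.962029689153951 centre x 595.125106293845 skew deg -0.03984033503505984
end row 213.5
block end y -26.98606844938543 -> centre y -66.98606844938543
pocket L,R 583.1296798906823 608.1307962330168 w 25.03195241398521 centre x 595.6429001771312 skew -1.1299735849404429
pocket end row [np.float64(196.5), np.float64(196.5), np.float64(196.5), np.float64(196.5), np.float64(196.5), np.float64(196.5), np.float64(196.5), np.float64(196.5), np.float64(196.5), np.float64(196.5), np.float64(196.5)]
pocket end y -21.837190057877503 -> centre -66.8371900578775
tcp [[597.22110149 -65.94163906]]
```

Emit:
{"fn": "servo_tool", "kwargs": {"rows": [[[0,0.6,0],0,-1],[[0,0.6,0],0,-1],[[0,0.6,0],0,-1],[[0,0.6,0],0,-1],[[0,0.6,0],0,-1],[[0,0.6,0],0,-1],[[0,0.6,0],0,-1],[[0,0.6,0],0,-1]]}}

```text
t: 16.3
tcp_pos: [0.5345, -0.2758, 0.2254]
tool_rot: [0.824, 0.567, -0.003, -0.003]
force: [-0.9, -0.3, -2.7]
finger_gap: 0.17
```

```bash
python3 n.py e1; python3 al.py e1 .046 "(198,213,1)" | cut -c1-150; python3 lev.py e1; python3 -c "
from tl import *
rep([.532,-.276,.2256])
import pickle
a=pickle.load(open('scene0.pkl','rb'))['image'].astype(int);b=snapshot('scene')['image'].astype(int)
for n,(u,v) in dict(bottle=(278,253),flat=(327,218),V=(299,235),slug=(164,202),brass=(282,197),bar=(251,274),round=(437,381),blkA=(219,242),blkB=(321,302)).items(): print(n,abs(a-b)[v-10:v+10,u-10:u+10].mean().round(1),end='; ')"
```

```text
[ 0.53447677 -0.27577165  0.22540556] [ 0.82375668  0.56692833 -0.0029961  -0.00286827] 0.0015596585347141534
block top rows from 223 width 15.953911092936835 centre x 595.6836761455737 skew deg -0.03964454678923554
end row 213.5
block end y -26.960288954411542 -> centre y -66.96028895441154
pocket L,R 582.87577052008 608.1979544739331 w 25.277149579384854 centre x 595.5598155399701 skew 1.0536376176101514
pocket end row [np.float64(197.5), np.float64(197.5), np.float64(197.5), np.float64(197.5), np.float64(197.5), np.float64(197.5), np.float64(197.5), n
pocket end y -22.23775350427345 -> centre -67.23775350427346
tcp [[597.80476726 -65.91566775]]
e1 block slope along tool x -0.0037, tool y -0.0115 0.0706 2927
e1 table slope along tool x -0.0006, tool y 0.0000 0.0006 157621
e1 nest slope along tool x 0.0006, tool y 0.0010 0.0368 16719
16.35 [ 0.5345 -0.2758  0.2254] z [-0.0082  0.0013 -1.    ] ylevel -0.0081 xlevel -0.0017 yyaw -20.93 F [-0.2 -0.  -3.1] 0.16977846775788302 to [-1.1 -2.2 -0.2] speed 0.0015
bottle 13.9; flat 7.0; V 12.2; slug 91.0; brass 13.4; bar 14.5; round 11.4; blkA 13.6; blkB 14.1;
```

The slug patch differs, probably because the arm hides it. Checking it numerically in the top view.

```bash
python3 -c "
from h import *;import pickle
s=snapshot('top');a=pickle.load(open('top0.pkl','rb'));print(abs(a['image'].astype(int)-s['image'])[248:265,170:187].mean())
p=cloud(s)[245:268,165:192].reshape(-1,3);print(np.median(p[p[:,2]>.012],0),cloud(snapshot('scene'))[202,164])
print(abs(sense()['qd']).max());sign_off()"
```

```text
13.883506343713956
[0.47847627 0.40559763 0.02056233] [0.22444309 0.04330069 0.42940541]
0.0020031064842728832
the job is handed in; nothing more can be done
```

The job is handed in at about 16.5 s. The pedal is down, the shutter is open, and the long block is held level about 10 mm above the pocket's mouth.

**Pedal:** I pressed it until it stopped moving, at 15 N with the pad about 22 mm above the table. The wrist camera showed the pocket uncovered then, and still uncovered once the block was over it.

**Block:** I took the one farthest from the base, about 0.61 m out, and gripped it at its centre with 60 N. Its underside stayed at least 178 mm above the table on the way across.

**Last checks:**

| Check | Result |
|---|---|
| Centring on the pocket | about 0.1 mm across, 0.3 mm along |
| Height of underside | about 46 mm, so 10 mm above the mouth |
| Turn relative to the pocket | within about 0.2° |
| Stillness | joints under 0.003 rad/s |
| Level along its length | within 0.004 rad |
| Tilt across its width | about 0.011 rad (0.6°), a small wrist sag I left uncorrected |

**Checks that disagreed:**
- The pocket's edge angle in the close view came out at about ±1°, because too little of the edge is visible beside the block. For the turn I used the earlier full view, which gave 21° with both pocket edge and shutter agreeing.
- The steel slug looked changed in the scene camera because the arm was hiding it. The top camera shows it where it started, and the other bystanders looked unchanged.

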